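# Feed the used-syringe tray along the fence into the sharps dock

## Task

Take the push stick from its rest and, touching the tray of used syringes only with the stick, press the tray flat against the fence and feed it along, keeping it pressed on the fence all the way with a few newtons, under the hood and against the spring buffer until the latch snaps in behind it. Press gently, the fence was clamped by hand and does not stand exactly true: never more than about 8 newtons sideways or 20 along the feed. Then put the push stick back in its rest as it was, and leave everything else on the table where it stands.

Things in the scene. Friction and masses are not known exactly. Their poses are not given: they have to be found in the camera images.
- dock: Fixed base plate of a sharps dock: steel, top at z = 4 mm, x -130 to +45, y -355 to +140 mm. Origin at table level, on the nominal line of the fence's face at the hood's mouth; +y = feed direction, +x = through the fence, away from the lane, z up. Turned about z by up to 8 degrees. On it is bolted a guide in one piece: fence (far side), hood (left end), latch, buffer.
- mouth (a point): Nominal foot of the fence at the hood's mouth (dock x = 0, y = 0, z = 4 mm), axes as the dock. The guide turns about a bolt at dock x = 10, y = 130 mm and is clamped where someone last set it, up to 0.032 rad to either side of nominal; this is not measured, so its true line (up to 15 mm off at the fence's open end) must be seen or felt.
- latch (a joint): Angle of the latch arm, rad: 0 = sprung in, about 0.14 while the tray passes (it then pushes the tray sideways with less than 1 N). Nominal: pin at dock x = -78, y = -108 mm, hook 7 mm inside the near edge of a tray on the fence, at y = -50 mm, top z = 33 mm. Once the tray's origin is past y = 29 mm the arm snaps back to 0 behind its rear wall.
- buffer (a joint): Travel of the rubber-faced spring buffer deep in the hood, m: 0 = out (face at dock y = 92 mm), grows to 0.026 (hard stop) as the tray's nose pushes it in. It yields from about 2 N and needs about 6 N at the latching depth (0.016); when the push ends it presses the tray back on the latch hook.
- tray: Loose open steel tray, 66 x 158 x 24 mm, 0.23 to 0.46 kg, with three used syringes fixed in it, on the dock's plate; at the start clear of the fence, slightly turned, before the latch. Origin centre of underside; +y its nose (feed direction), +x its fence side. Rear wall at y = -79 mm.
- tray_front (a point): Lower corner of the tray at its nose on the fence side (tray x = 33, y = 79, z = 0 mm), axes as the tray.
- tray_rear (a point): Lower corner of the tray at its rear on the fence side (tray x = 33, y = -79, z = 0 mm), axes as the tray.
- socket (a point): Push socket outside the tray's rear wall, centre of the gap on its back plate (tray x = -11.5, y = -81, z = 10 mm), axes as the tray. Two cheeks 4 mm thick, z 1 to 19 mm, stand back from the plate to tray y = -91 mm with a 17 mm gap between them; open above and behind. The stick's nose fits between them.
- stick: Loose push stick, 0.12 kg: aluminium shank 12 x 12 mm along y (-44 to +116 mm, z 0 to 12), upright rubber nose 14 mm across and 16 mm high at y = 118 mm, upright black grip plate 16 mm thick (x), 50 mm long (y), z 12 to 68 mm, with an 18 mm wide cap up to 76 mm. Origin under the grip at the shank's underside, +y to the nose, z up.
- stick_grip (a point): Middle of the stick's grip plate (stick x = 0, y = 0, z = 40 mm), axes as the stick; grip it from above across x.
- stick_nose (a point): Foremost point of the stick's nose (stick x = 0, y = 125, z = 8 mm), axes as the stick.
- stick_rest: Fixed grey rest, base 44 mm wide (x), y -45 to +105 mm. Origin at table level; the stick stands in it with its origin 10 mm straight above this origin and the same axes. Two saddles (y = -34 and +80 mm, 10 mm long) hold the shank between cheeks 20 mm apart, top at z = 22 mm.
- tape: Bystander: roll of paper tape lying flat, 58 mm across, 26 mm high; origin centre of underside.
- timer: Bystander: small white desk timer, 38 x 72 x 52 mm; origin centre of underside.
- gauze_a: Bystander: flat gauze pack, 58 x 59 x 12 mm; origin centre of underside.
- spare_vial: Bystander: glass vial, 21 mm across, 46 mm high, standing; origin centre of underside.
- hood (a point): Nominal middle of the hood's clear cover, top face (dock x = -30, y = 69, z = 44 mm), axes as the dock. Nominal guide, in dock axes: fence face in the plane x = 0, y -332 to +138 mm, top z = 34 mm, foot behind it to x = 24 mm; hood y 0 to 138, x -80 to +20 mm, top z = 50 mm; mouth open from x = -69 mm to the fence, z 4 to 40 mm.
There are look-alikes about, which are no part of the job. Leave any pink look-alike of the stick alone.

How it is judged:
On the way, in this order (a step that is already met when the one before it is completed fails the run):
1. the push stick is lifted out of its rest (z of stick in the frame of stick_rest above 0.035 m), for 0.1 s.
2. before its nose is 50 mm from the hood, the stick presses the tray flat against the fence (y of tray_front in the frame of dock below -0.05 m and angle between the y axis of tray and the y axis of dock, either way round below 0.06 rad and contact force between tray and fence above 1.5 N and contact force between stick and tray above 0.8 N), for 0.3 s.
3. while its nose is under the hood, short of the buffer, the tray is still pressed on the fence by the stick (y of tray_front in the frame of dock between 0.01 and 0.09 m and angle between the y axis of tray and the y axis of dock, either way round below 0.06 rad and contact force between tray and fence above 1.5 N and contact force between stick and tray above 0.8 N), for 0.4 s.
4. the tray is fully in and the latch has snapped in behind it (y of tray in the frame of dock above 0.026 m and value of joint latch below 0.04 rad), for 0.2 s.
At the end, for the whole second after the job is handed in: Tray held under the hood by the sprung-in latch (latch < 0.04 rad, tray origin 26 to 35 mm past the mouth in feed direction), in line with the dock within 0.06 rad; stick released in its rest (within 18 mm, at most 13 mm up, aligned and upright within 0.1 rad); both at rest (all of step 4 and y of tray in the frame of dock below 0.035 m and angle between the y axis of tray and the y axis of dock, either way round below 0.06 rad and linear speed of each of tray, stick below 0.01 m/s and distance between stick and stick_rest below 0.018 m and z of stick in the frame of stick_rest below 0.013 m and angle between the y axis of stick and the y axis of stick_rest, either way round below 0.1 rad and angle between stick's own z axis and vertical below 0.1 rad); the robot touches nothing.
It fails at once if the tray is pressed on the fence with more than 12 N (contact force between tray and fence above 12 N).
It fails at once if the stick pushes the tray with more than 25 N (contact force between stick and tray above 25 N).
It fails at once if the tray of used syringes is touched by the fingers or the arm, tipped or lifted (contact force between any of the fingers, the arm and tray above 0.5 N or angle between tray's own z axis and vertical above 0.12 rad or z of tray in the frame of dock above 0.02 m).
It fails at once if the tray is fed askew (more than 0.08 rad off the plate's axis) once its nose is within 30 mm of the hood or under it (y of tray_front in the frame of dock above -0.03 m and not (angle between the y axis of tray and the y axis of dock, either way round below 0.08 rad)).
It fails at once if a bystander is moved by more than 15 mm (distance of any of tape, timer, gauze_a, spare_vial from where it was at the start of the episode above 0.015 m).
It also fails if it takes over 72 s, if anything falls off the work surface, if the arm or the gripper's body presses on something with over 40 N, if the wrist force passes 120 N, or if a joint passes its speed limit or range.

## Robot

A 7-joint arm with a two-finger parallel gripper is mounted at the origin on the work surface; the furniture and walls round the work are solid. World frame = base frame: x ahead of the robot, y to its left, z up, the work surface at z = 0. Lengths are in m, angles in rad, forces in N, time in s.
With the tool pointing down it reaches from about 0.4 to 0.85 m from the base axis. Payload 4.5 kg.
Tool frame: the origin (TCP) lies where the fingers leave the gripper's body, on its centre line; the fingertips stand 64 mm ahead of it and the grasp point (between the pads) lies 45 mm ahead of it (manip.hold_point_z is the distance from the TCP to the grasp point, in m); z points along the fingers, y is the line along which they close (so a half turn about z gives the same grasp; the last joint's range is limited). The gripper opens to 88 mm and grips with 3 to 60 N. Pads are 18 mm wide; open, the fingers measure 123 mm over their backs; the gripper's body (75 mm by 187 mm) begins 45 mm behind the grasp point.
Start: joints at [1.285, 0.689, -0.195, 1.565, 0.157, 0.902, -0.215], TCP at [0.197, -0.593, 0.303] pointing down, gripper open.
Joint ranges: [-3.01, 3.01], [-0.46, 2.08], [-1.47, 1.51], [0.13, 2.56], [-1, 4.14], [0.04, 2.09], [-2.66, 2.66]. Speed limits (rad/s): [2.57, 2.57, 3.14, 3.14, 3.14, 3.14, 3.14].

## Interface

Orientations are given as [roll, pitch, yaw] about the fixed x, y, z axes, in that order (R = Rz(yaw) Ry(pitch) Rx(roll)).
In Python, from plant import manip gives the robot as it stands.
- The arm moves only by the tool step_arm, never from a script. Its argument "deltas" is text: rows parted by semicolons, each of 4 numbers parted by spaces: the shift along the tool's x, y, z in m, then the turn about the tool's z in degrees. In form: x y z twist; .... A call has exactly 10 rows; each row is the pose to reach, as a shift and turn from the pose commanded when the call began, along the tool's axes at that moment; what a row does not reach only later rows make up. A row lasts 1/10 s, in which the tool goes at most 50 mm and 8.59 degrees, less where a joint would pass 70% of its speed; a pose out of reach is approached as far as the arm can. A call with a gripper value outside its range is refused whole. "fingers" is the finger opening in m, from 0 to 0.0881, set as the call begins (left out, the last holds). The fingers move at their own pace and stop on an object; "force" is the grip in N (left out, the last holds). Time passes only in rows, so rows that repeat a pose let the fingers close, or fill a call up. It gives the time, the measured TCP pose, the force, the opening and the grip force at its end, in the units of the state.
- manip.get_obs(): the state, without advancing time (a new reading comes with each control period).
- manip.snapshot(name): name is "scene" or "top" or "wrist"; returns (picture, depth): 420x560x3 uint8, blue, green, red; 420x560 float32, m along the optical axis (not along the pixel's ray), 0 where there is no reading.
- manip.camera_model(name): a dict with "fx", "fy", "cx", "cy" (pixels), "k1" (the pictures are not rectified: a ray, as slopes to the right and down, at radius r is drawn at 1 + k1 r^2 times it, then the intrinsics apply), "extrinsics" (4x4, takes a point from world to camera coordinates); the wrist camera has in their place "T_tool_cam" (4x4, takes a point from camera to tool coordinates, whose origin is the TCP and whose axes are the flange's). Camera axes: x right, y down, z forward; pixel columns grow to the right and rows downward; lengths in m; the calibration is good to about 2 mm. A picture is of the moment at which its call begins: read the wrist's pose just before it. camera_model takes no time and is no camera call.
- manip.sign_off(): hands the job in; it is judged then, once.
The state is a dict: "time": time; "joint_pos": joint angles; "qvel": joint speeds; "joint_torque": joint torques, N m; "ee_pos": TCP position; "tcp_rot": TCP orientation; "wrist_force": force on the tool from outside, world axes, zero at the start; "ft_torque": the same for the moment, N m; "gripper_width": finger opening in m; "grasp_force": force on a finger pad.
Only numpy, scipy, OpenCV 4.12 (cv2) and the standard library are available. Lean on these libraries where they do the work, as an engineer would, in place of code of your own. Each camera call takes 0.05 s, during which the arm holds its last target. There are 200 camera calls.

## Working session

There is one attempt and no reset: what is moved stays moved. The work goes in short steps, Python scripts to look and compute and a tool call to move; the robot and the scene stay as the last step left them, time stands still between calls to the robot, and variables do not carry over. Pictures are saved under pics/ and viewed, at most 10 in all, crops included, and the job is handed in when it is done.

Besides the shell and the picture viewer there is one more tool, called after "Request:" as name(argument=value, ...) on one line, values as JSON. step_arm: Moves the arm, as the interface text tells. Its arguments: {"type":"object","properties":{"deltas":{"type":"string"},"fingers":{"type":"number"},"force":{"type":"number"}},"required":["deltas"]}

```bash
ls; mkdir -p pics; cat > h.py <<'E'
import numpy as np, cv2
from scipy.spatial.transform import Rotation as R
from plant import manip
def snap(cam,name):
    o=manip.get_obs(); im,d=manip.snapshot(cam); m=manip.camera_model(cam)
    T=np.eye(4)
    if cam=='wrist':
        W=np.eye(4); W[:3,:3]=R.from_euler('xyz',o['tcp_rot']).as_matrix() if np.size(o['tcp_rot'])==3 else np.array(o['tcp_rot']).reshape(3,3)
        W[:3,3]=o['ee_pos']; T=W@np.array(m['T_tool_cam'])
    else: T=np.linalg.inv(np.array(m['extrinsics']))
    K=np.array([m['fx'],m['fy'],m['cx'],m['cy'],m['k1']])
    cv2.imwrite(f'pics/{name}.png',im); np.savez(f'{name}.npz',im=im,d=d,T=T,K=K)
    return im,d,T,K
def load(name):
    z=np.load(f'{name}.npz'); return z['im'],z['d'],z['T'],z['K']
def ray(u,v,K):
    x=(np.asarray(u,float)-K[2])/K[0]; y=(np.asarray(v,float)-K[3])/K[1]; a,b=x.copy(),y.copy()
    for _ in range(10):
        s=1+K[4]*(a*a+b*b); a=x/s; b=y/s
    return np.stack([a,b,np.ones_like(a)],-1)
def pz(S,u,v,z):  # pixel to world at plane z
    _,_,T,K=S; r=ray(u,v,K)@T[:3,:3].T; o=T[:3,3]
    return o+r*((z-o[2])/r[...,2])[...,None]
def pd(S,u,v):    # pixel to world by depth
    _,d,T,K=S; u=np.asarray(u);v=np.asarray(v)
    return (ray(u,v,K)*d[v.astype(int),u.astype(int)][...,None])@T[:3,:3].T+T[:3,3]
def cloud(S):
    v,u=np.mgrid[0:420,0:560]; return pd(S,u,v)
def proj(S,p):
    _,_,T,K=S; c=(np.atleast_2d(p)-T[:3,3])@T[:3,:3]; a=c[:,:2]/c[:,2:]; s=1+K[4]*(a**2).sum(1,keepdims=True)
    return a*s*K[:2]+K[2:4]
E
python3 - <<'E'
from h import *
print(manip.get_obs(), manip.hold_point_z)
for c in('top','scene'): S=snap(c,c+'1'); print(S[2].round(3),S[3])
E
```

```text
pics
{'time': 0.0, 'joint_pos': array([ 1.28480467,  0.68997936, -0.19450623,  1.56633683,  0.15729135,
        0.90248884, -0.21512773]), 'qvel': array([ 0.00083315, -0.00049158,  0.00115854, -0.00080783,  0.00195447,
        0.00194805,  0.00051515]), 'joint_torque': array([ 4.11385063e-04, -5.27562833e+01, -1.26629680e+00, -1.53429419e+01,
       -5.25323243e-02,  6.61979182e-03,  1.84155379e-04]), 'ee_pos': array([ 0.19627902, -0.59284132,  0.30191453]), 'tcp_rot': array([-3.13977496e+00,  1.29449406e-04,  3.19836216e-01]), 'wrist_force': array([ 0.06288179,  0.34645189, -0.41091332]), 'ft_torque': array([ 0.05186721, -0.00398459, -0.02100127]), 'grasp_force': 0.0, 'gripper_width': 0.08799288057115592} 0.0453
[[-0.005 -0.986  0.164  0.221]
 [-1.     0.002 -0.018 -0.002]
 [ 0.018 -0.164 -0.986  1.139]
 [ 0.     0.     0.     1.   ]] [4.09672772e+02 4.09672772e+02 2.81130570e+02 2.02079982e+02
 6.97692552e-03]
[[-0.525  0.54  -0.658  1.034]
 [ 0.851  0.335 -0.404  0.374]
 [ 0.002 -0.772 -0.636  0.696]
 [ 0.     0.     0.     1.   ]] [ 4.37248643e+02  4.37248643e+02  2.85451997e+02  2.05687257e+02
 -1.10007654e-01]
```

View pics/top1.png

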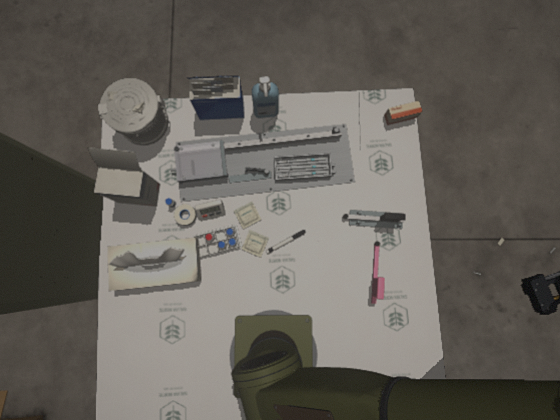

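View pics/scene1.png

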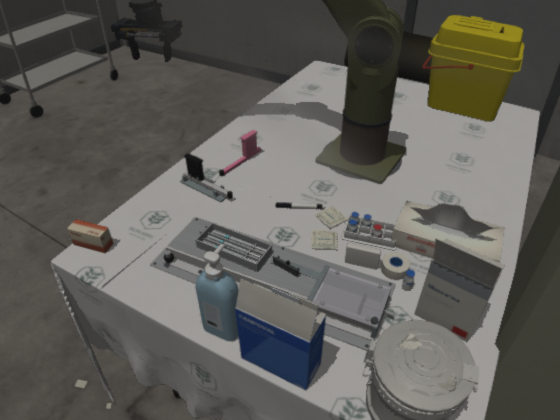

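```bash
python3 - <<'E'
from h import *
S=load('top1'); im=S[0]
a=cv2.resize(im[195:240,325:425],None,fx=6,fy=6,interpolation=cv2.INTER_CUBIC)
b=cv2.resize(im[115:205,165:365],None,fx=4,fy=4,interpolation=cv2.INTER_CUBIC)
c=np.zeros((270+360,800,3),np.uint8); c[:270,:600]=a; c[270:]=b
cv2.imwrite('pics/crop1.png',c[:,:][30:630])
P=cloud(S)
def reg(n,m):
    v,u=np.nonzero(m); p=P[v,u]; r=cv2.minAreaRect(p[:,:2].astype(np.float32)*1000); print(n,len(p),p.mean(0).round(4),r)
m=np.zeros((420,560),bool); m[195:240,325:425]=1
reg('grip',m&(P[...,2]>.07)); reg('all',m&(P[...,2]>.012))
m[:]=0; m[110:205,170:360]=1
for lo,hi in((.02,.03),(.03,.038),(.043,.06)): reg((lo,hi),m&(P[...,2]>lo)&(P[...,2]<hi))
E
```

```text
grip 169 [ 0.3458 -0.2895  0.179 ] ((302.6402893066406, -170.6289520263672), (35.297813415527344, 372.0751037597656), 20.440765380859375)
all 450 [ 0.3547 -0.2751  0.0838] ((320.4665832519531, -170.66783142089844), (80.46115112304688, 382.307861328125), 18.6802978515625)
(0.02, 0.03) 633 [ 0.5417 -0.0115  0.0252] ((561.0961303710938, 51.91047668457031), (241.77088928222656, 496.35223388671875), 11.063420295715332)
(0.03, 0.038) 369 [ 0.5812 -0.0007  0.0337] ((539.299072265625, 42.3636474609375), (252.4625701904297, 483.2861633300781), 4.170738220214844)
(0.043, 0.06) 1608 [0.5263 0.1867 0.0465] ((548.1334228515625, 165.0257110595703), (194.68624877929688, 369.78369140625), 61.01578903198242)
```

View pics/crop1.png

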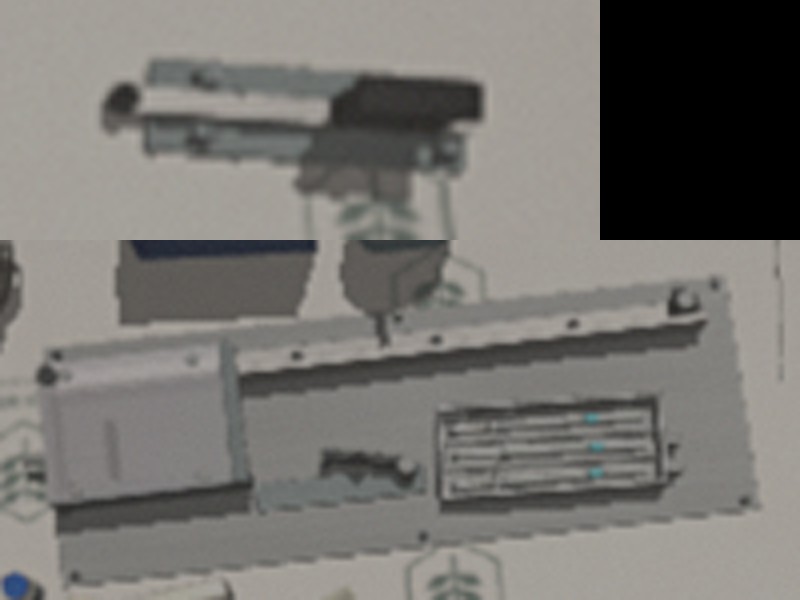

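```bash
python3 - <<'E'
from h import *
S=load('top1')
A=lambda l:[(325+x/6,195+(y+30)/6) for x,y in l]
B=lambda l:[(165+x/4,115+(y-240)/4) for x,y in l]
def p(n,l,z):
    a=np.array(l); q=pz(S,a[:,0],a[:,1],z); print(n,(q[:,:2]*1000).round(1).tolist()); return q
q=p('plate',B([(45,347),(722,280),(758,508),(62,582)]),.004)
# fit plate: dock corners order: (45,140),(45,-355),(-130,-355),(-130,140)
D=np.array([(45,140),(45,-355),(-130,-355),(-130,140)])/1000
def fit(D,q):
    a=D-D.mean(0); b=q-q.mean(0); th=np.arctan2((a[:,0]*b[:,1]-a[:,1]*b[:,0]).sum(),(a*b).sum())
    Rm=np.array([[np.cos(th),-np.sin(th)],[np.sin(th),np.cos(th)]]); t=q.mean(0)-Rm@D.mean(0)
    print('th',th,'t',t,'res',((D@Rm.T+t-q)*1000).round(1).tolist())
fit(D,q[:,:2])
p('fence top edge lane side',B([(240,376),(705,322)]),.034)
t=p('tray top corners',B([(437,410),(657,396),(663,487),(443,502)]),.028)
fit(np.array([(33,79),(33,-79),(-33,-79),(-33,79)])/1000,t[:,:2])
p('nose',A([(122,98)]),.026)
p('cap',A([(355,78),(482,85),(482,118),(332,118)]),.086)
p('shank',A([(140,88),(140,115),(330,95),(330,122)]),.022)
p('rest',A([(148,62),(148,152),(462,165),(462,80)]),.015)
E
```

```text
plate [[585.7, 276.1], [636.8, -211.9], [467.3, -232.3], [415.0, 258.1]]
th 0.10610983425367707 t [0.55707504 0.13389591] res [[1.3, 1.7], [2.7, -2.5], [-1.9, -0.5], [-2.0, 1.3]]
fence top edge lane side [[555.3, 132.8], [594.8, -193.4]]
tray top corners [[532.5, -4.4], [542.6, -159.0], [477.2, -161.6], [466.6, -8.5]]
th 0.06450979192461502 t [ 0.5047377  -0.08339845] res [[0.1, 2.0], [0.1, -1.1], [-0.3, -2.7], [0.1, 1.8]]
nose [[366.2, -199.3]]
cap [[366.9, -290.4], [363.7, -345.7], [349.3, -344.9], [349.4, -279.6]]
shank [[371.4, -208.5], [358.9, -208.1], [367.9, -296.0], [355.4, -295.4]]
rest [[384.4, -213.9], [342.6, -212.5], [336.1, -357.5], [375.7, -359.6]]
```

```bash
cat >> h.py <<'E'
def pose():
    o=manip.get_obs(); return np.array(o['ee_pos']),np.array(o['tcp_rot']),o
def to(x,y,z,yaw):
    p,r,o=pose(); M=R.from_euler('xyz',r).as_matrix()
    d=M.T@(np.array([x,y,z])-p); t=-np.degrees((yaw-r[2]+np.pi)%(2*np.pi)-np.pi)
    print('from',p.round(4),r.round(4),'delta mm',(d*1000).round(1),'twist',round(t,2)); return d,t
E
python3 - <<'E'
from h import *
print(np.array(manip.camera_model('wrist')['T_tool_cam']).round(3),{k:v for k,v in manip.camera_model('wrist').items() if k!='T_tool_cam'})
to(.36,-.30,.27,np.pi/2-.04)
E
```

```text
[[-0.001 -0.954 -0.3    0.076]
 [ 1.    -0.    -0.001 -0.001]
 [ 0.001 -0.3    0.954 -0.081]
 [ 0.     0.     0.     1.   ]] {'fx': 319.916370201121, 'fy': 319.916370201121, 'cx': 279.01829334700426, 'cy': 209.81566163120903, 'k1': -0.07378680173051926}
from [ 0.1963 -0.5929  0.302 ] [-3.140e+00  1.000e-04  3.199e-01] delta mm [ 247.5 -226.5   32.3] twist -69.38
```

Request:
step_arm(deltas="0.03 -0.027 0.004 -8;0.06 -0.054 0.008 -16;0.09 -0.081 0.012 -24;0.12 -0.108 0.016 -32;0.15 -0.135 0.02 -40;0.18 -0.162 0.024 -48;0.21 -0.189 0.028 -56;0.247 -0.226 0.032 -64;0.247 -0.226 0.032 -69.4;0.247 -0.226 0.032 -69.4", fingers=0.06)

```text
time: 1.1
ee_pos: [0.3606, -0.2996, 0.2706]
tcp_rot: [-3.141, -0.001, 1.535]
wrist_force: [-0.2, -0.3, 0.1]
gripper_width: 0.0599
grasp_force: 0.0
```

```bash
python3 - <<'E'
from h import *
print(pose())
S=snap('wrist','w1')
q=proj(S,[[.36,-.317,.086],[.365,-.199,.02]]);print(q)
E
```

```text
(array([ 0.36058878, -0.2995976 ,  0.27055217]), array([-3.14129314e+00, -9.48574655e-04,  1.53525269e+00]), {'time': 1.1, 'joint_pos': array([ 0.91148634,  0.57563416, -0.49018861,  2.04834893,  0.45310175,
        0.62347178,  0.07844395]), 'qvel': array([ 0.036104  , -0.00101886,  0.0597472 , -0.01732431, -0.01718416,
       -0.00058829, -0.05352549]), 'joint_torque': array([-1.59207389e+00, -4.09826410e+01, -4.63705659e+00, -1.01686111e+01,
       -5.59325315e-03, -3.01511236e-02,  4.23489176e-01]), 'ee_pos': array([ 0.36058878, -0.2995976 ,  0.27055217]), 'tcp_rot': array([-3.14129314e+00, -9.48574655e-04,  1.53525269e+00]), 'wrist_force': array([-0.17820675, -0.26992131,  0.14061944]), 'ft_torque': array([-0.09881888, -0.08449464, -0.02666413]), 'grasp_force': 0.0, 'gripper_width': 0.05992467435312482})
[[280.99495292 222.92079693]
 [281.68712938  86.54752884]]
```

View pics/w1.png

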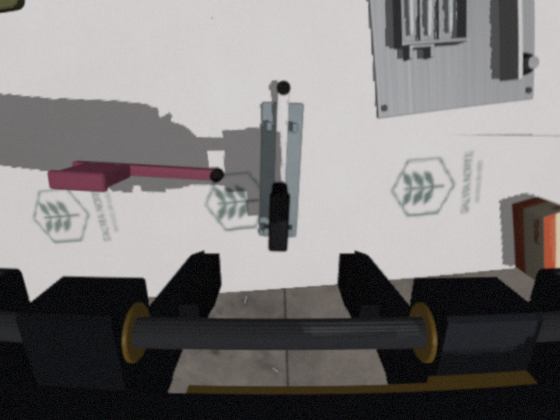

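```bash
python3 - <<'E'
from h import *
S=load('w1'); im=S[0]
for n,z,l in(('nose',.026,[(284,88)]),('cap',.086,[(270,249),(288,249),(279.5,223)]),('rest',.02,[(262.5,104),(302.5,104),(259,234),(298,236)]),('shank',.022,[(277,110),(290,110),(274,180),(287,180)])):
    a=np.array(l,float); print(n,(pz(S,a[:,0],a[:,1],z)*1000).round(1)[:,:2].tolist())
cv2.imwrite('pics/c2.png',cv2.resize(im[75:260,220:340],None,fx=3.2,fy=3.2,interpolation=cv2.INTER_CUBIC))
E
```

```text
nose [[367.1, -200.8]]
cap [[349.2, -341.7], [365.5, -342.3], [358.7, -317.0]]
rest [[345.4, -214.8], [385.1, -216.2], [334.5, -352.7], [377.9, -356.7]]
shank [[359.6, -221.1], [372.5, -221.6], [353.8, -291.8], [367.4, -292.2]]
```

View pics/c2.png

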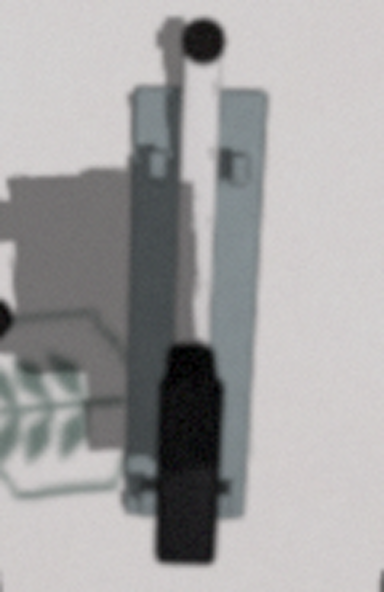

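```bash
python3 - <<'E'
from h import *
to(.3585,-.317,.095,np.pi/2-.066)
E
```

```text
from [ 0.3598 -0.3011  0.2705] [-3.1409e+00 -1.0000e-04  1.5297e+00] delta mm [-16.   -0.5 175.5] twist 1.43
```

Request:
step_arm(deltas="-0.008 0 0.03 0.7;-0.016 0 0.065 1.4;-0.016 0 0.1 1.4;-0.016 0 0.13 1.4;-0.016 0 0.15 1.4;-0.016 0 0.165 1.4;-0.016 0 0.175 1.4;-0.016 0 0.175 1.4;-0.016 0 0.175 1.4;-0.016 0 0.175 1.4")

```text
time: 2.15
ee_pos: [0.3594, -0.3177, 0.0964]
tcp_rot: [3.14, 0.001, 1.505]
wrist_force: [0.3, -0.4, 0.7]
gripper_width: 0.06
grasp_force: 0.0
```

Request:
step_arm(deltas="0 0 0 0;0 0 0 0;0 0 0 0;0 0 0 0;0 0 0 0;0 0 0 0;0 0 0 0;0 0 0 0;0 0 0 0;0 0 0 0", fingers=0.0, force=40)

```text
time: 3.15
ee_pos: [0.3594, -0.3171, 0.0957]
tcp_rot: [3.141, 0.0, 1.507]
wrist_force: [0.1, -0.2, -0.3]
gripper_width: 0.0154
grasp_force: 40.0
```

Request:
step_arm(deltas="0 0 -0.01 0;0 0 -0.025 0;0 0 -0.045 0;0 0 -0.06 0;0 0 -0.06 0;0.03 0.02 -0.06 -1.5;0.06 0.04 -0.06 -3;0.09 0.065 -0.06 -4.5;0.121 0.087 -0.06 -6;0.121 0.087 -0.06 -6", force=60)

```text
time: 4.15
ee_pos: [0.4584, -0.1962, 0.1556]
tcp_rot: [3.136, -0.004, 1.621]
wrist_force: [1.1, 0.2, -0.9]
gripper_width: 0.0157
grasp_force: 60.0
```

```bash
python3 - <<'E'
from h import *
p,r,o=pose(); print(p,r,o['wrist_force'],o['gripper_width'])
S=snap('wrist','w2')
s=r[2]-np.pi/2; o=p-[0,0,.0857]
nose=o+np.array([-np.sin(s)*.118,np.cos(s)*.118,.016]); print(nose, proj(S,nose))
c=proj(S,[[.557,.134,.004]]); print(c)
E
```

```text
[ 0.45836311 -0.19616358  0.15563296] [ 3.13594353 -0.00394795  1.62098802] [ 1.07261065  0.15647156 -0.90834952] 0.01569177211988412
[ 0.45244297 -0.07831218  0.08593296] [[281.28543911  14.37701605]]
[[ 439.39575669 -213.88293473]]
```

View pics/w2.png

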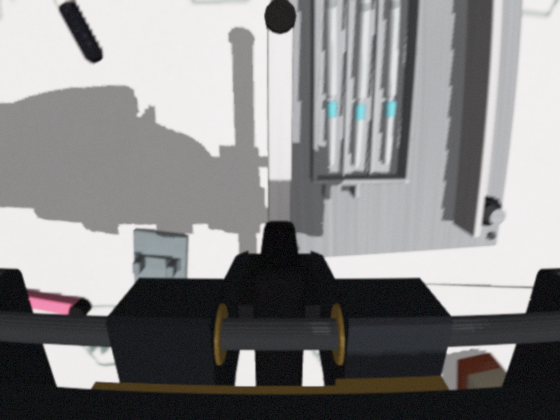

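```bash
python3 - <<'E'
from h import *
S=load('w2'); im=S[0]
g=cv2.cvtColor(im,cv2.COLOR_BGR2GRAY).astype(int)
for v in (60,120,165,200): print(v,'tray',[ (u,g[v,u]) for u in range(296,322,2)]); print('fence',[(u,g[v,u]) for u in range(462,512,3)])
print([(v,g[v,360]) for v in range(168,196,2)])
for l,z in(([(313,181),(408,179)],.028),([(476,230)],.034)):
    a=np.array(l,float); print((pz(S,a[:,0],a[:,1],z)*1000).round(1).tolist())
to(.4543,-.2018,.0927,1.611)
E
```

```text
60 tray [(296, np.int64(182)), (298, np.int64(163)), (300, np.int64(111)), (302, np.int64(99)), (304, np.int64(97)), (306, np.int64(100)), (308, np.int64(97)), (310, np.int64(83)), (312, np.int64(71)), (314, np.int64(132)), (316, np.int64(179)), (318, np.int64(189)), (320, np.int64(191))]
fence [(462, np.int64(96)), (465, np.int64(87)), (468, np.int64(71)), (471, np.int64(73)), (474, np.int64(72)), (477, np.int64(76)), (480, np.int64(77)), (483, np.int64(74)), (486, np.int64(75)), (489, np.int64(124)), (492, np.int64(222)), (495, np.int64(232)), (498, np.int64(219)), (501, np.int64(183)), (504, np.int64(177)), (507, np.int64(184)), (510, np.int64(183))]
120 tray [(296, np.int64(180)), (298, np.int64(174)), (300, np.int64(139)), (302, np.int64(100)), (304, np.int64(98)), (306, np.int64(98)), (308, np.int64(92)), (310, np.int64(77)), (312, np.int64(84)), (314, np.int64(149)), (316, np.int64(185)), (318, np.int64(187)), (320, np.int64(192))]
fence [(462, np.int64(79)), (465, np.int64(74)), (468, np.int64(77)), (471, np.int64(74)), (474, np.int64(74)), (477, np.int64(76)), (480, np.int64
[... 1328 characters left out ...]
, (483, np.int64(201)), (486, np.int64(57)), (489, np.int64(30)), (492, np.int64(34)), (495, np.int64(61)), (498, np.int64(119)), (501, np.int64(189)), (504, np.int64(234)), (507, np.int64(240)), (510, np.int64(240))]
[(168, np.int64(196)), (170, np.int64(170)), (172, np.int64(113)), (174, np.int64(84)), (176, np.int64(67)), (178, np.int64(93)), (180, np.int64(166)), (182, np.int64(193)), (184, np.int64(189)), (186, np.int64(187)), (188, np.int64(185)), (190, np.int64(188)), (192, np.int64(188)), (194, np.int64(190))]
[[478.6, -162.2, 28.0], [542.7, -157.4, 28.0]]
[[595.5, -189.6, 34.0]]
from [ 0.4556 -0.1991  0.1554] [ 3.1402e+00 -1.6000e-03  1.6170e+00] delta mm [-2.8 -1.6 62.7] twist 0.34
```

```bash
python3 - <<'E'
from h import *
S=load('w2'); a=np.array([(488.5,60),(484.7,120),(480.8,165),(477,200)])
q=pz(S,a[:,0],a[:,1],.034); print(q.round(4)); f=np.polyfit(q[:,1],q[:,0],1); print('yaw',-f[0],'x at y=-.083',np.polyval(f,-.083), 'x at y=.133',np.polyval(f,.133))
E
```

```text
[[ 0.5799 -0.0797  0.034 ]
 [ 0.5846 -0.1154  0.034 ]
 [ 0.5882 -0.1442  0.034 ]
 [ 0.591  -0.168   0.034 ]]
yaw 0.12629083024628396 x at y=-.083 0.5803933589485267 x at y=.133 0.5531145396153294
```

Request:
step_arm(deltas="-0.003 -0.002 0.01 0.3;-0.003 -0.002 0.02 0.3;-0.003 -0.002 0.032 0.3;-0.003 -0.002 0.044 0.3;-0.003 -0.002 0.053 0.3;-0.003 -0.002 0.059 0.3;-0.003 -0.002 0.062 0.3;-0.003 -0.002 0.062 0.3;-0.003 -0.002 0.062 0.3;-0.003 -0.002 0.062 0.3")

```text
time: 5.2
ee_pos: [0.4522, -0.2051, 0.0941]
tcp_rot: [3.141, 0.0, 1.606]
wrist_force: [0.9, 0.2, -2.2]
gripper_width: 0.016
grasp_force: 60.0
```

Request:
step_arm(deltas="0 0.004 0 0;0 0.01 0 0;0 0.014 0 0;0 0.018 0 0;0 0.022 0 0;0 0.026 0 0;0 0.03 0 0;0 0.034 0 0;0 0.038 0 0;0 0.042 0 0")

```text
time: 6.2
ee_pos: [0.4942, -0.2036, 0.0937]
tcp_rot: [-3.141, 0.0, 1.606]
wrist_force: [-0.6, -0.9, -0.7]
gripper_width: 0.0158
grasp_force: 60.0
```

```bash
python3 - <<'E'
from h import *
for i in range(2):
    p,r,o=pose(); print(o['time'],p.round(4),r.round(3),o['wrist_force'].round(2),o['ft_torque'].round(2))
    S=snap('wrist','w3')
cv2.imwrite('pics/w3.png',S[0][:260])
E
```

```text
6.2 [ 0.4942 -0.2036  0.0937] [-3.141  0.     1.606] [-0.58 -0.9  -0.75] [-0.02  0.09  0.11]
6.25 [ 0.4953 -0.2034  0.0938] [ 3.14  -0.     1.606] [ 0.36 -0.76 -1.16] [-0.11 -0.08  0.03]
```

View pics/w3.png

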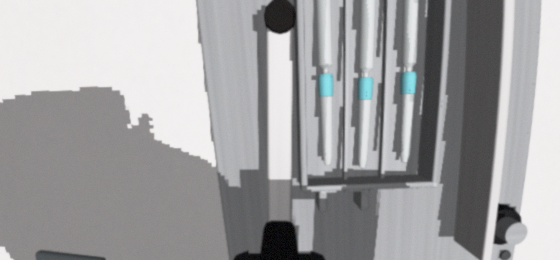

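Request:
step_arm(deltas="0 0.002 0 0;0 0.004 0 0;0 0.006 0 0;0 0.008 0 0;0 0.009 0 0;0 0.01 0 0;0 0.011 0 0;0 0.012 0 0;0 0.013 0 0;0 0.013 0 0")

```text
time: 7.3
ee_pos: [0.5072, -0.2031, 0.0937]
tcp_rot: [3.141, 0.0, 1.606]
wrist_force: [-0.0, -0.7, -1.2]
gripper_width: 0.0156
grasp_force: 60.0
```

Request:
step_arm(deltas="0 0 0 0;0 0.0005 0 0;0 0.001 0 0;0 0.0015 0 0;0 0.002 0 0;0 0.0025 0 0;0 0.003 0 0;0 0.003 0 0;0 0.003 0 0;0 0.003 0 0")

```text
time: 8.3
ee_pos: [0.51, -0.203, 0.0937]
tcp_rot: [3.141, 0.0, 1.606]
wrist_force: [-1.3, -0.5, -1.2]
gripper_width: 0.0158
grasp_force: 60.0
```

Request:
step_arm(deltas="0 0.0005 0 0;0 0.001 0 0;0 0.0015 0 0;0 0.002 0 0;0 0.002 0 0;0 0.002 0 0;0 0.002 0 0;0 0.002 0 0;0 0.002 0 0;0 0.002 0 0")

```text
time: 9.3
ee_pos: [0.512, -0.2029, 0.0937]
tcp_rot: [3.141, 0.0, 1.606]
wrist_force: [-0.1, -0.2, -1.1]
gripper_width: 0.016
grasp_force: 60.0
```

Request:
step_arm(deltas="0 0.0005 0 0;0 0.001 0 0;0 0.0015 0 0;0 0.002 0 0;0 0.002 0 0;0 0.002 0 0;0 0.002 0 0;0 0.002 0 0;0 0.002 0 0;0 0.002 0 0")

```text
time: 10.3
ee_pos: [0.514, -0.2029, 0.0937]
tcp_rot: [3.141, 0.0, 1.606]
wrist_force: [-1.1, -0.8, -1.3]
gripper_width: 0.0154
grasp_force: 60.0
```

Request:
step_arm(deltas="0 0.0005 0 0;0 0.001 0 0;0 0.0015 0 0;0 0.0015 0 0;0 0.0015 0 0;0 0.0015 0 0;0 0.0015 0 0;0 0.0015 0 0;0 0.0015 0 0;0 0.0015 0 0")

```text
time: 11.3
ee_pos: [0.5155, -0.2027, 0.0937]
tcp_rot: [3.142, -0.0, 1.606]
wrist_force: [-0.8, -0.3, -1.7]
gripper_width: 0.0159
grasp_force: 60.0
```

```bash
python3 - <<'E'
from h import *
F=[]
for i in range(3):
    p,r,o=pose(); F.append(o['wrist_force']); S=snap('wrist','w4')
print(o['time'],p.round(4),np.mean(F,0).round(2))
cv2.imwrite('pics/w4.png',cv2.resize(S[0][:260,250:530],None,fx=2,fy=2))
E
```

```text
11.4 [ 0.5155 -0.2027  0.0937] [-0.6  -0.29 -1.56]
```

View pics/w4.png

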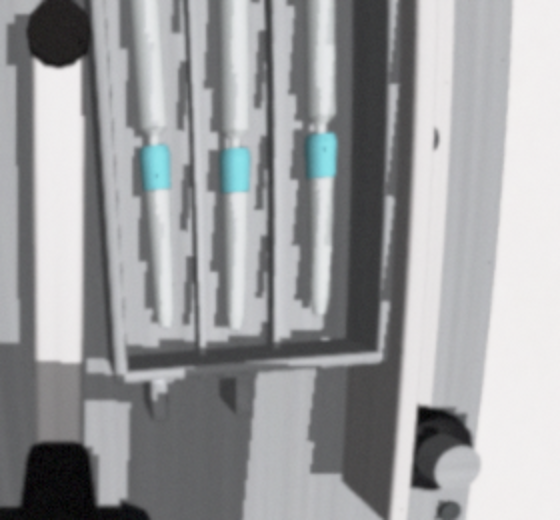

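```bash
python3 - <<'E'
from h import *
S=load('w4')
C=lambda l,z: pz(S,*np.array([(250+x/2,y/2) for x,y in l]).T,z)
t=C([(125,377),(383,359),(388,5)],.028); f=C([(416,5),(412,150),(404,350),(393,515)],.034)
print(t.round(4),f.round(4)); k=np.polyfit(f[:,1],f[:,0],1); print('fence yaw',-k[0],'gaps',np.polyval(k,t[:,1])-t[:,0])
d=t[1]-t[0]; print('tray yaw',np.arctan2(d[1],d[0]),np.hypot(*d[:2]), 'side', -(t[2]-t[1])[0]/(t[2]-t[1])[1])
E
```

```text
[[ 0.5284 -0.16    0.028 ]
 [ 0.5898 -0.1533  0.028 ]
 [ 0.5791 -0.0775  0.028 ]] [[ 0.5822 -0.0789  0.034 ]
 [ 0.5855 -0.107   0.034 ]
 [ 0.5913 -0.1498  0.034 ]
 [ 0.5967 -0.1911  0.034 ]]
fence yaw 0.13040474063051546 gaps [0.06422177 0.00189534 0.00280719]
tray yaw 0.10975925214979508 0.06181540452848801 side 0.1424434115524103
```

Request:
step_arm(deltas="0 0.0003 0 0;0 0.0006 0 0;0 0.0009 0 0;0 0.0012 0 0;0 0.0012 0 0;0 0.0012 0 0;0 0.0012 0 0;0 0.0012 0 0;0 0.0012 0 0;0 0.0012 0 0")

```text
time: 12.45
ee_pos: [0.5164, -0.2027, 0.0937]
tcp_rot: [-3.141, 0.0, 1.606]
wrist_force: [-3.7, 0.1, -1.1]
gripper_width: 0.0154
grasp_force: 60.1
```

Request:
step_arm(deltas="0 0.0002 0 0;0 0.0004 0 0;0 0.0006 0 0;0 0.0008 0 0;0 0.0008 0 0;0 0.0008 0 0;0 0.0008 0 0;0 0.0008 0 0;0 0.0008 0 0;0 0.0008 0 0")

```text
time: 13.45
ee_pos: [0.5171, -0.2028, 0.0936]
tcp_rot: [-3.141, 0.0, 1.606]
wrist_force: [-5.9, -1.2, -1.0]
gripper_width: 0.0152
grasp_force: 60.2
```

Request:
step_arm(deltas="0 -0.002 0 0;0 -0.008 0 0;0 -0.014 0 0;-0.005 -0.015 0 0;-0.02 -0.015 0 0;-0.035 -0.015 0 0;-0.05 -0.015 0 0;-0.06 -0.015 0 0;-0.06 -0.015 0 0;-0.06 -0.015 0 0")

```text
time: 14.45
ee_pos: [0.5049, -0.2628, 0.0938]
tcp_rot: [3.141, -0.001, 1.606]
wrist_force: [0.5, 0.7, -0.8]
gripper_width: 0.0156
grasp_force: 60.0
```

```bash
python3 - <<'E'
from h import *
F=[]
for i in range(3):
    p,r,o=pose(); F.append(o['wrist_force']); S=snap('wrist','w5')
print(o['time'],p.round(4),r,np.mean(F,0).round(2))
im=S[0]
a=cv2.resize(im[0:40,250:350],None,fx=5,fy=5,interpolation=cv2.INTER_CUBIC)
b=cv2.resize(im[0:130,280:440],None,fx=5,fy=5,interpolation=cv2.INTER_CUBIC)[250:]
c=np.zeros((600,800,3),np.uint8); c[:200,:500]=a; c[200:]=b[:400]
cv2.imwrite('pics/w5c.png',c)
s=r[2]-np.pi/2; print(proj(S,p+[-np.sin(s)*.118,np.cos(s)*.118,.016-.0857]))
E
```

```text
14.55 [ 0.5049 -0.262   0.0938] [ 3.14121199e+00 -9.33761098e-04  1.60741078e+00] [ 0.65  0.9  -0.81]
[[282.16453272  13.57648715]]
```

View pics/w5c.png

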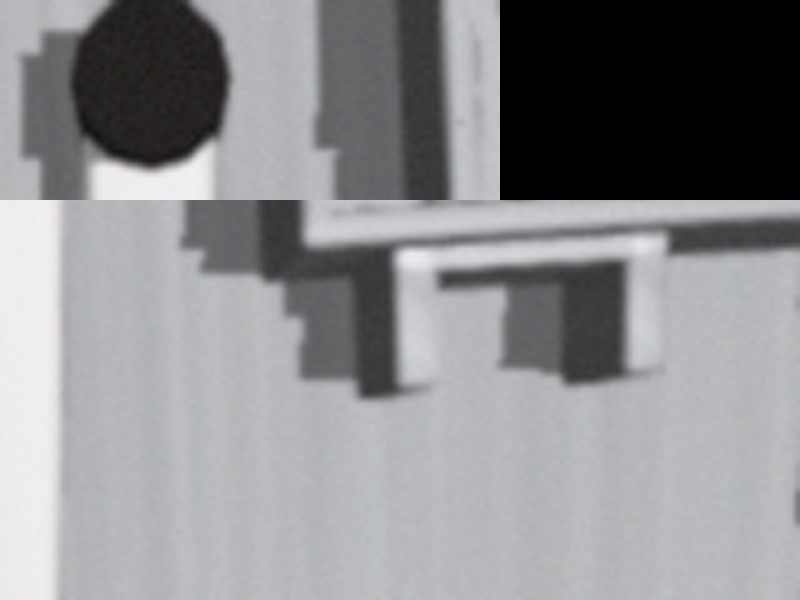

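```bash
python3 - <<'E'
from h import *
S=load('w5')
n=pz(S,280.2,15.6,.024); 
L=pz(S,*np.array([(367,87),(367,66),(405,84.4),(405,62)]).T,.023)
print('nose',n,'\n',L.round(4))
m=(L[1]+L[3])/2; e=(L[0]+L[2])/2; print('plate mid',m,'mouth mid',e)
d=L[3]-L[1]; th=np.arctan2(d[1],d[0]); print('tray yaw by plate',th,np.hypot(*d[:2]))
p,r,o=pose(); s=r[2]-np.pi/2
nb=np.array([-np.sin(s),np.cos(s)])*.118
bias=n[:2]-(p[:2]+nb); print('bias',bias)
B=R.from_euler('z',-s).apply(np.r_[bias,0])[:2]; print('bias in stick axes',B)
for ty in(.122,.125):
  s2=ty; c=np.array([-np.sin(s2),np.cos(s2)])
  for gap in(.027,.007):
    target=m[:2]-c*gap
    b2=R.from_euler('z',s2).apply(np.r_[B,0])[:2]
    q=target-c*.118-b2; print(ty,gap,q); to(q[0],q[1],.0937,np.pi/2+s2)
E
```

```text
nose [ 0.49973481 -0.14492363  0.024     ] 
 [[ 0.54   -0.1725  0.023 ]
 [ 0.5391 -0.1635  0.023 ]
 [ 0.5573 -0.1704  0.023 ]
 [ 0.5561 -0.1608  0.023 ]]
plate mid [ 0.54759595 -0.16217338  0.023     ] mouth mid [ 0.54864524 -0.17140802  0.023     ]
tray yaw by plate 0.15726621140388658 0.017214380373989625
bias [-0.00075905 -0.00083317]
bias in stick axes [-0.00078922 -0.00080465]
0.122 0.027 [ 0.56592753 -0.30520092]
from [ 0.5048 -0.262   0.0938] [ 3.1414e+00 -8.0000e-04  1.6076e+00] delta mm [-45.4  59.5   0. ] twist -4.88
0.122 0.007 [ 0.56349358 -0.28534957]
from [ 0.5048 -0.262   0.0938] [ 3.1414e+00 -8.0000e-04  1.6076e+00] delta mm [-25.5  57.8   0. ] twist -4.88
0.125 0.027 [ 0.56635653 -0.30514528]
from [ 0.5048 -0.262   0.0938] [ 3.1414e+00 -8.0000e-04  1.6076e+00] delta mm [-45.4  59.9   0. ] twist -5.05
0.125 0.007 [ 0.56386304 -0.28530133]
from [ 0.5048 -0.262   0.0938] [ 3.1414e+00 -8.0000e-04  1.6076e+00] delta mm [-25.4  58.1   0. ] twist -5.05
```

Request:
step_arm(deltas="-0.012 0 0 0;-0.025 0 0 0;-0.04 0 0 0;-0.05 0.004 0 -0.5;-0.05 0.014 0 -1.5;-0.05 0.026 0 -3;-0.05 0.04 0 -4;-0.05 0.052 0 -4.9;-0.05 0.059 0 -4.9;-0.05 0.059 0 -4.9")

```text
time: 15.6
ee_pos: [0.5669, -0.3102, 0.0938]
tcp_rot: [3.14, -0.001, 1.693]
wrist_force: [-0.3, 0.7, -0.7]
gripper_width: 0.0154
grasp_force: 60.0
```

```bash
python3 - <<'E'
from h import *
F=[]
for i in range(4):
    p,r,o=pose(); F.append(o['wrist_force']); S=snap('wrist','w6')
print(o['time'],p.round(4),r,np.mean(F,0).round(2))
m=np.array([.5476,-.16217]); B=np.array([-.00079,-.0008,0]); s=.122
c=np.array([-np.sin(s),np.cos(s)]); b2=R.from_euler('z',s).apply(B)[:2]
for g in (.027,.009,.007):
    q=m-c*(.118+g)-b2; to(q[0],q[1],.0937,np.pi/2+s)
E
```

```text
15.75 [ 0.5647 -0.3111  0.0936] [-3.14043250e+00 -1.05317665e-04  1.69153210e+00] [-0.3  -0.08 -0.55]
from [ 0.5646 -0.3112  0.0936] [-3.1404 -0.      1.6914] delta mm [ 5.8  2.1 -0.1] twist -0.08
from [ 0.5646 -0.3112  0.0936] [-3.1404 -0.      1.6914] delta mm [23.8  2.1 -0.1] twist -0.08
from [ 0.5646 -0.3112  0.0936] [-3.1404 -0.      1.6914] delta mm [25.8  2.1 -0.1] twist -0.08
```

Request:
step_arm(deltas="0 0.002 0 0;0.002 0.002 0 0;0.005 0.002 0 0;0.009 0.002 0 0;0.013 0.002 0 0;0.016 0.002 0 0;0.018 0.002 0 0;0.02 0.002 0 0;0.021 0.002 0 0;0.021 0.002 0 0")

```text
time: 16.8
ee_pos: [0.5648, -0.2899, 0.0937]
tcp_rot: [-3.142, 0.0, 1.692]
wrist_force: [0.5, 0.4, -0.8]
gripper_width: 0.0158
grasp_force: 60.0
```

```bash
python3 - <<'E'
from h import *
F=[]
for i in range(2):
    p,r,o=pose(); F.append(o['wrist_force']); S=snap('wrist','w7')
print(o['time'],p.round(4),r,np.mean(F,0).round(2))
m=np.array([.5476,-.16217]); B=np.array([-.00079,-.0008,0]); s=.122
c=np.array([-np.sin(s),np.cos(s)]); b2=R.from_euler('z',s).apply(B)[:2]
for g in (.007,):
    q=m-c*(.118+g)-b2; to(q[0],q[1],.0937,np.pi/2+s)
cv2.imwrite('pics/w7c.png',cv2.resize(S[0][0:75,200:360],None,fx=5,fy=5,interpolation=cv2.INTER_CUBIC))
E
```

```text
16.85 [ 0.5648 -0.2901  0.0937] [-3.14157513e+00  1.79797477e-04  1.69160237e+00] [-0.08  0.28 -0.87]
from [ 0.5648 -0.2902  0.0937] [3.1415e+00 2.0000e-04 1.6914e+00] delta mm [ 4.9 -0.7  0. ] twist -0.08
```

View pics/w7c.png

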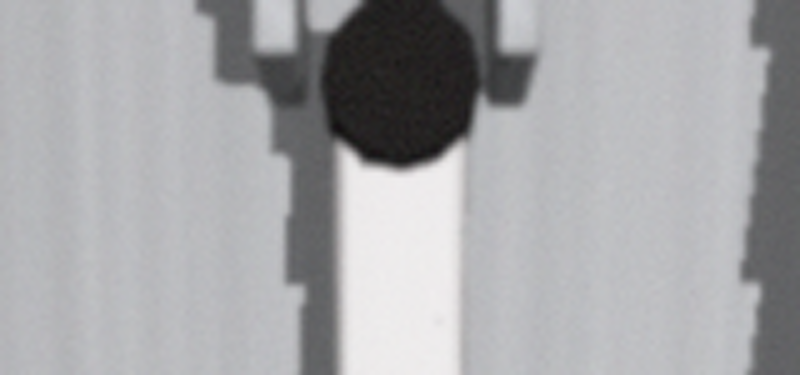

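Request:
step_arm(deltas="0.001 0 0 0;0.002 0 0 0;0.003 0 0 0;0.004 0 0 0;0.005 0 0 0;0.006 0 0 0;0.007 0 0 0;0.008 0 0 0;0.009 0 0 0;0.01 0 0 0")

```text
time: 17.9
ee_pos: [0.5636, -0.28, 0.0938]
tcp_rot: [3.141, 0.0, 1.692]
wrist_force: [-0.3, -1.1, -1.3]
gripper_width: 0.0156
grasp_force: 60.0
```

Request:
step_arm(deltas="0.001 0.0003 0 0;0.003 0.0006 0 0;0.005 0.0009 0 0;0.007 0.0012 0 0;0.009 0.0014 0 0;0.011 0.0016 0 0;0.013 0.0018 0 0;0.015 0.002 0 0;0.017 0.002 0 0;0.019 0.002 0 0")

```text
time: 18.9
ee_pos: [0.563, -0.2609, 0.0937]
tcp_rot: [-3.141, 0.0, 1.692]
wrist_force: [-1.1, -0.8, -2.1]
gripper_width: 0.016
grasp_force: 60.0
```

Request:
step_arm(deltas="0.002 0.0002 0 0;0.004 0.0004 0 0;0.006 0.0006 0 0;0.008 0.0008 0 0;0.01 0.001 0 0;0.012 0.001 0 0;0.014 0.001 0 0;0.016 0.001 0 0;0.018 0.001 0 0;0.02 0.001 0 0")

```text
time: 19.9
ee_pos: [0.5615, -0.2409, 0.0936]
tcp_rot: [-3.141, 0.0, 1.692]
wrist_force: [-3.4, -3.0, -1.3]
gripper_width: 0.0159
grasp_force: 60.1
```

```bash
cat > f.py <<'E'
from h import *
F=[]
n=3
for i in range(n):
    p,r,o=pose(); F.append(o['wrist_force'])
    if i<n-1: S=snap('top','t')
F=np.mean(F,0); s=r[2]-np.pi/2
d=np.array([.557,.134]); c,sn=np.cos(.106),np.sin(.106)
nf=p[:2]+np.array([-np.sin(s),np.cos(s)])*.124-d
print(o['time'],p.round(4),'yaw',s.round(4),'side',round(-(F[0]*np.cos(s)+F[1]*np.sin(s)),2),'feed',round(F[0]*np.sin(s)-F[1]*np.cos(s),2),'z',F[2].round(2),'tray dock y',round((-sn*nf[0]+c*nf[1]+.081)*1000,1))
E
python3 f.py
```

```text
20.0 [ 0.5616 -0.2404  0.0936] yaw 0.1215 side 4.08 feed 2.18 z -1.19 tray dock y -167.8
```

Request:
step_arm(deltas="0.003 0 0 0;0.006 0 0 0;0.01 0 0 0;0.014 0 0 0;0.018 0 0 0;0.022 0 0 0;0.026 0 0 0;0.03 0 0 0;0.033 0 0 0;0.035 0 0 0")

```text
time: 21.0
ee_pos: [0.5574, -0.206, 0.0937]
tcp_rot: [-3.141, 0.0, 1.692]
wrist_force: [-4.1, -3.4, -0.7]
gripper_width: 0.0152
grasp_force: 60.1
```

```bash
python3 f.py
```

```text
21.1 [ 0.5574 -0.2056  0.0936] yaw 0.1215 side 4.25 feed 2.03 z -1.16 tray dock y -132.8
```

Steady. Continue; the tray's front is at about -54 mm; the latch comes next.

Request:
step_arm(deltas="0.003 0 0 0;0.006 0 0 0;0.01 0 0 0;0.014 0 0 0;0.018 0 0 0;0.022 0 0 0;0.026 0 0 0;0.03 0 0 0;0.033 0 0 0;0.035 0 0 0")

```text
time: 22.1
ee_pos: [0.5532, -0.1713, 0.0937]
tcp_rot: [-3.141, -0.0, 1.692]
wrist_force: [-4.2, -3.8, -1.0]
gripper_width: 0.0154
grasp_force: 60.2
```

```bash
python3 f.py
```

```text
22.2 [ 0.5533 -0.171   0.0936] yaw 0.1214 side 4.1 feed 2.64 z -1.08 tray dock y -97.9
```

Request:
step_arm(deltas="0.002 0 0 0;0.004 0 0 0;0.006 0 0 0;0.009 0 0 0;0.012 0 0 0;0.015 0 0 0;0.018 0 0 0;0.021 0 0 0;0.023 0 0 0;0.025 0 0 0")

```text
time: 23.2
ee_pos: [0.5502, -0.1469, 0.0937]
tcp_rot: [-3.141, 0.0, 1.691]
wrist_force: [-3.9, -3.5, -0.6]
gripper_width: 0.0156
grasp_force: 60.2
```

```bash
python3 f.py
```

```text
23.3 [ 0.5503 -0.1464  0.0937] yaw 0.1211 side 4.18 feed 2.55 z -1.28 tray dock y -73.1
```

Request:
step_arm(deltas="0.003 0 0 0;0.006 0 0 0;0.009 0 0 0;0.012 0 0 0;0.015 0 0 0;0.018 0 0 0;0.021 0 0 0;0.024 0 0 0;0.027 0 0 0;0.03 0 0 0")

```text
time: 24.3
ee_pos: [0.5467, -0.1171, 0.0937]
tcp_rot: [-3.141, 0.0, 1.691]
wrist_force: [-3.8, -3.8, -0.7]
gripper_width: 0.0156
grasp_force: 60.2
```

```bash
python3 f.py
```

```text
24.4 [ 0.5466 -0.1163  0.0936] yaw 0.1215 side 4.19 feed 2.11 z -1.26 tray dock y -42.8
```

Request:
step_arm(deltas="0.003 0 0 0;0.006 0 0 0;0.009 0 0 0;0.012 0 0 0;0.015 0 0 0;0.018 0 0 0;0.021 0 0 0;0.024 0 0 0;0.027 0 0 0;0.03 0 0 0")

```text
time: 25.4
ee_pos: [0.543, -0.0873, 0.0937]
tcp_rot: [-3.141, 0.0, 1.691]
wrist_force: [-3.9, -2.3, -1.6]
gripper_width: 0.0155
grasp_force: 60.2
```

```bash
python3 f.py
```

```text
25.5 [ 0.543  -0.0865  0.0937] yaw 0.1215 side 4.28 feed 1.99 z -2.29 tray dock y -12.8
```

Request:
step_arm(deltas="0.003 0 0 0;0.006 0 0 0;0.009 0 0 0;0.012 0 0 0;0.015 0 0 0;0.018 0 0 0;0.021 0 0 0;0.024 0 0 0;0.027 0 0 0;0.03 0 0 0")

```text
time: 26.5
ee_pos: [0.5395, -0.0585, 0.0938]
tcp_rot: [-3.141, 0.002, 1.69]
wrist_force: [-4.1, -5.1, 0.7]
gripper_width: 0.0158
grasp_force: 60.2
```

```bash
python3 f.py
```

```text
26.6 [ 0.5395 -0.0581  0.0938] yaw 0.1202 side 4.22 feed 4.08 z -0.05 tray dock y 15.8
```

Request:
step_arm(deltas="0.002 0 0 0;0.004 0 0 0;0.006 0 0 0;0.008 0 0 0;0.01 0 0 0;0.0115 0 0 0;0.013 0 0 0;0.014 0 0 0;0.0145 0 0 0;0.015 0 0 0")

```text
time: 27.6
ee_pos: [0.5378, -0.0462, 0.0941]
tcp_rot: [-3.141, 0.005, 1.688]
wrist_force: [-4.0, -9.7, 1.6]
gripper_width: 0.0156
grasp_force: 60.2
```

```bash
python3 f.py
```

```text
27.7 [ 0.5378 -0.0461  0.0941] yaw 0.1175 side 4.72 feed 9.76 z 2.37 tray dock y 28.0
```

Request:
step_arm(deltas="0.0005 0 0 0;0.001 0 0 0;0.0015 0 0 0;0.002 0 0 0;0.0025 0 0 0;0.003 0 0 0;0.0035 0 0 0;0.004 0 0 0;0.004 0 0 0;0.004 0 0 0")

```text
time: 28.7
ee_pos: [0.5373, -0.0424, 0.0941]
tcp_rot: [-3.141, 0.006, 1.688]
wrist_force: [-4.1, -10.5, 2.4]
gripper_width: 0.0156
grasp_force: 60.2
```

```bash
python3 f.py
```

```text
28.8 [ 0.5373 -0.0425  0.0941] yaw 0.1171 side 4.74 feed 10.02 z 2.8 tray dock y 31.6
```

Request:
step_arm(deltas="0.0005 0 0 0;0.001 0 0 0;0.0015 0 0 0;0.002 0 0 0;0.002 0 0 0;0.002 0 0 0;0.002 0 0 0;0.001 0 0 0;0 0 0 0;-0.001 0 0 0")

```text
time: 29.8
ee_pos: [0.5373, -0.041, 0.0939]
tcp_rot: [-3.141, 0.002, 1.69]
wrist_force: [-4.0, -4.4, -1.0]
gripper_width: 0.0156
grasp_force: 60.2
```

Request:
step_arm(deltas="-0.001 0 0 0;-0.002 0 0 0;-0.003 0 0 0;-0.004 0 0 0;-0.004 0 0 0;-0.004 0 0 0;-0.004 0 0 0;-0.004 0 0 0;-0.004 0 0 0;-0.004 0 0 0")

```text
time: 30.8
ee_pos: [0.5378, -0.0444, 0.0938]
tcp_rot: [-3.141, 0.001, 1.691]
wrist_force: [-4.6, -5.0, -0.9]
gripper_width: 0.0158
grasp_force: 60.2
```

```bash
python3 f.py
```

```text
30.9 [ 0.5378 -0.0443  0.0938] yaw 0.1199 side 4.71 feed 4.08 z -0.77 tray dock y 29.7
```

Request:
step_arm(deltas="-0.0005 0 0 0;-0.001 0 0 0;-0.0015 0 0 0;-0.002 0 0 0;-0.0025 0 0 0;-0.003 0 0 0;-0.003 0 0 0;-0.003 0 0 0;-0.003 0 0 0;-0.003 0 0 0")

```text
time: 31.9
ee_pos: [0.5382, -0.0459, 0.0938]
tcp_rot: [3.141, -0.001, 1.692]
wrist_force: [-4.7, 1.5, -1.9]
gripper_width: 0.0155
grasp_force: 60.2
```

```bash
python3 f.py
```

```text
32.0 [ 0.5382 -0.0462  0.0938] yaw 0.1211 side 4.29 feed -2.08 z -1.83 tray dock y 27.8
```

Request:
step_arm(deltas="0 -0.0005 0 0;0 -0.001 0 0;0 -0.002 0 0;0 -0.003 0 0;-0.002 -0.003 0 0;-0.006 -0.003 0 0;-0.012 -0.003 0 0;-0.02 -0.003 0 0;-0.03 -0.003 0 0;-0.04 -0.003 0 0")

```text
time: 33.0
ee_pos: [0.5402, -0.0879, 0.0937]
tcp_rot: [3.141, 0.001, 1.691]
wrist_force: [-0.6, -0.5, -1.5]
gripper_width: 0.0155
grasp_force: 60.0
```

```bash
python3 - <<'E'
import runpy; runpy.run_path('f.py')
from h import *
S=snap('wrist','w8')
im=S[0]; g=cv2.cvtColor(im,cv2.COLOR_BGR2GRAY)
for n,q in(('cheek r',[.5,0,0]),): pass
# expected socket plate mid in the image if tray at dock y
for y in(.0,.029):
    d=np.array([.557,.134]);a=.106; M=np.array([[np.cos(a),-np.sin(a)],[np.sin(a),np.cos(a)]])
    print(y,proj(S,np.r_[d+M@[-.0445,y-.086],.023]))
p=to(.3594,-.3171,.155,1.507)
E
```

```text
33.1 [ 0.5401 -0.0894  0.0936] yaw 0.1171 side 0.16 feed 0.7 z -1.66 tray dock y -15.3
0.0 [[276.1467851  -27.83218626]]
0.029 [[ 276.81586983 -102.66207528]]
from [ 0.54   -0.088   0.0937] [3.1415e+00 6.0000e-04 1.6893e+00] delta mm [-206.2 -206.4  -61.2] twist 10.44
```

Request:
step_arm(deltas="0 0 -0.015 0;0 0 -0.035 0;0 0 -0.055 0;-0.015 -0.01 -0.061 1;-0.04 -0.03 -0.061 2.5;-0.065 -0.055 -0.061 4;-0.09 -0.085 -0.061 5.5;-0.115 -0.115 -0.061 7;-0.14 -0.14 -0.061 8.5;-0.165 -0.165 -0.061 10")

```text
time: 34.15
ee_pos: [0.3954, -0.2706, 0.1549]
tcp_rot: [3.141, -0.0, 1.517]
wrist_force: [0.4, -0.3, -1.1]
gripper_width: 0.0154
grasp_force: 60.0
```

Request:
step_arm(deltas="-0.012 -0.012 0 0.2;-0.023 -0.023 0 0.4;-0.032 -0.032 0 0.4;-0.038 -0.038 0 0.4;-0.041 -0.041 0 0.4;-0.041 -0.041 0 0.4;-0.041 -0.041 0 0.4;-0.041 -0.041 0 0.4;-0.041 -0.041 0 0.4;-0.041 -0.041 0 0.4")

```text
time: 35.15
ee_pos: [0.3533, -0.3087, 0.1547]
tcp_rot: [3.141, 0.0, 1.511]
wrist_force: [-0.3, 0.6, -2.1]
gripper_width: 0.0154
grasp_force: 60.0
```

```bash
python3 - <<'E'
from h import *
S=snap('wrist','w9'); T=snap('top','t9'); T0=load('top1')
to(.3594,-.3171,.0957,1.507)
def nose(S):
    g=cv2.cvtColor(S[0],cv2.COLOR_BGR2GRAY)[:45,250:315]; m=(g<55).astype(np.uint8)
    n,l,st,c=cv2.connectedComponentsWithStats(m); i=1+st[1:,4].argmax(); return c[i]+[250,0],st[i]
for n in('w5','w9'): print(n,nose(load(n)))
def cy(S):
    h=cv2.cvtColor(S[0],cv2.COLOR_BGR2HSV)[115:205,165:365]; m=(h[...,0]>80)&(h[...,0]<100)&(h[...,1]>90)
    v,u=np.nonzero(m); u=u+165.;v=v+115.; return len(u),pz(S,u,v,.02).mean(0)[:2]
a=cy(T0);b=cy(T); print(a,b,b[1]-a[1])
E
```

```text
from [ 0.3532 -0.3088  0.1547] [3.1415 0.     1.5105] delta mm [-7.9  6.7 59. ] twist 0.2
w5 (array([279.44918444,  15.78293601]), array([ 14,   0,  31,  33, 797], dtype=int32))
w9 (array([279.6155811 ,  15.86717752]), array([ 15,   0,  30,  33, 783], dtype=int32))
(2, array([ 0.52020629, -0.11224462])) (0, array([nan, nan])) [nan nan]<stdin>:10: RuntimeWarning: Mean of empty slice.
  ret = um.true_divide(
```

Request:
step_arm(deltas="-0.004 0.003 0 0.2;-0.008 0.0067 0 0.2;-0.008 0.0067 0 0.2;-0.008 0.0067 0.008 0.2;-0.008 0.0067 0.016 0.2;-0.008 0.0067 0.024 0.2;-0.008 0.0067 0.03 0.2;-0.008 0.0067 0.03 0.2;-0.008 0.0067 0.03 0.2;-0.008 0.0067 0.03 0.2")

```text
time: 36.25
ee_pos: [0.3593, -0.3173, 0.1249]
tcp_rot: [3.141, 0.0, 1.507]
wrist_force: [0.6, -0.3, -0.7]
gripper_width: 0.016
grasp_force: 60.0
```

```bash
python3 - <<'E'
from h import *
to(.3594,-.3171,.0957,1.507)
T=snap('top','t9');a=.106; M=np.array([[np.cos(a),-np.sin(a)],[np.sin(a),np.cos(a)]])
for x,y in((-.033,.029-.079),(-.033,-.033)): print(proj(T,np.r_[np.array([.557,.134])+M@[x,y],.026]))
h=cv2.cvtColor(T[0],cv2.COLOR_BGR2HSV); m=(h[...,0]>80)&(h[...,0]<100)&(h[...,1]>60); v,u=np.nonzero(m); k=(u>170)&(u<360)&(v>110)&(v<205); print(np.c_[u,v][k][:20])
E
```

```text
from [ 0.3593 -0.3173  0.1249] [3.1414e+00 2.0000e-04 1.5067e+00] delta mm [ 0.2  0.1 29.2] twist -0.02
[[243.80136195 158.73866775]]
[[237.74383515 159.36103354]]
[[226 153]
 [225 154]
 [226 154]
 [227 154]
 [226 155]
 [226 161]
 [227 161]
 [228 161]
 [227 162]
 [227 167]
 [228 167]
 [227 168]
 [228 168]]
```

Request:
step_arm(deltas="0 0 0.005 0;0 0 0.01 0;0 0 0.015 0;0 0 0.02 0;0 0 0.024 0;0 0 0.027 0;0 0 0.0285 0;0 0 0.029 0;0 0 0.029 0;0 0 0.029 0")

```text
time: 37.3
ee_pos: [0.3593, -0.3174, 0.0958]
tcp_rot: [3.141, 0.0, 1.507]
wrist_force: [-0.6, 0.8, -1.7]
gripper_width: 0.0156
grasp_force: 60.0
```

Still bearing only the stick's weight, at grasp height; open and lift.

Request:
step_arm(deltas="0 0 0 0;0 0 0 0;0 0 0 0;0 0 0 0;0 0 0 0;0 0 0 0;0 0 0 0;0 0 0 0;0 0 0 0;0 0 0 0", fingers=0.06)

```text
time: 38.3
ee_pos: [0.3592, -0.3173, 0.0957]
tcp_rot: [3.142, 0.0, 1.507]
wrist_force: [0.7, -0.6, 0.3]
gripper_width: 0.06
grasp_force: 0.0
```

Request:
step_arm(deltas="0 0 -0.01 0;0 0 -0.03 0;0 0 -0.06 0;0 0 -0.09 0;0 0 -0.12 0;0 0 -0.15 0;0 0 -0.17 0;0.016 0 -0.175 0;0.016 0 -0.175 0;0.016 0 -0.175 0")

```text
time: 39.3
ee_pos: [0.3598, -0.3004, 0.2699]
tcp_rot: [-3.14, -0.001, 1.508]
wrist_force: [-0.8, 0.6, 0.5]
gripper_width: 0.0596
grasp_force: 0.0
```

```bash
python3 - <<'E'
from h import *
for i in range(2): S=snap('wrist','w10')
print(pose()[:2])
def stick(S):
    g=cv2.cvtColor(S[0],cv2.COLOR_BGR2GRAY)[75:260,265:300]; m=(g<60).astype(np.uint8)
    n,l,st,c=cv2.connectedComponentsWithStats(m)
    for i in range(1,n):
        if st[i,4]>60: print(c[i].round(1)+[265,75],st[i])
    w=pz(S,*(c[1]+[265,75]),.026); print('nose',w)
for n in('w1','w10'): print(n); stick(load(n))
# latch region and moved items in top
T=snap('top','t11'); d=cv2.absdiff(T[0],load('top1')[0]).max(2)>40
n,l,st,c=cv2.connectedComponentsWithStats(d.astype(np.uint8))
for i in range(1,n):
    if st[i,4]>12: print(st[i])
E
```

```text
(array([ 0.35976142, -0.30100082,  0.2696354 ]), array([-3.13949573e+00, -9.25729327e-04,  1.50721147e+00]))
w1
[282.8  87.4] [ 12   7  12  12 118]
[278.1 216.2] [   0  107   26   69 1276]
nose [ 0.36598137 -0.20027232  0.026     ]
w10
[280.5  85.7] [ 10   5  12  12 122]
[279.7 215.2] [   1  106   28   69 1282]
nose [ 0.36534249 -0.19997655  0.026     ]
[  313   147   247   233 20633]
[487 151  25  24  85]
[225 152  16   4  28]
[274 154  61  29 487]
[297 164  14   2  16]
[312 166  12   2  15]
[228 170  17   5  52]
[363 218  10   2  17]
[506 240  46  20 397]
[550 247   6   6  17]
[512 256   8   7  23]
[553 260   7  12  21]
[549 284   9  12  64]
[235 359  10  11  43]
[231 370   3   7  16]
[226 379  15  33 177]
[481 410  79  10 478]
[425 416  55   4 103]
```

```bash
python3 -c "
from h import *
print(manip.sign_off())"
```

```text
the job is handed in; nothing more can be done
None
```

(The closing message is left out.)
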